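# Return reagent bottles to their drip trays

## Task

Put each of the four small white reagent bottles with red caps into the blue drip tray made for it, the one whose outline matches the bottle's base in shape and size, so that it stands upright and flat on the tray's floor inside the rim. Set each bottle down gently, never drop it or tip it over, and leave the glass flask and beaker standing where they are.

Things in the scene. Friction and masses are not known exactly. Their poses are not given: they have to be found in the camera images.
- jar_mid (a point): wide round white plastic jar with a broad red screw cap: body 56 mm in diameter from the base up to 56 mm, cap 49 mm in diameter, 80 mm tall in all, 85 to 170 g, standing loose on the bench. The point is the centre half-way up; z is its own upright axis.
- slim_mid (a point): slim round white plastic bottle with a small red cap: body 32 mm in diameter from the base up to 56 mm, cap 21 mm in diameter, 84 mm tall in all, 35 to 70 g, standing loose. The point is the centre half-way up; z is its own upright axis.
- square_mid (a point): square white plastic bottle with a round red cap: body 46 by 46 mm (sides along its x and y) up to 60 mm, cap 30 mm in diameter, 82 mm tall in all, 70 to 140 g, standing loose. The point is the centre half-way up; z is its own upright axis.
- oblong_mid (a point): flat oblong white plastic bottle with a round red cap: body 62 mm along its x, 34 mm along its y, up to 60 mm, cap 26 mm in diameter, 82 mm tall in all, 63 to 126 g, standing loose. The point is the centre half-way up; z is its own upright axis.
- jar_tray: large round drip tray for the wide jar: 80 mm outside, 74 mm inside diameter. Fixed to the bench, plain blue plastic, open on top; floor 4 mm thick, rim 12 mm high overall, wall 3 mm. Origin at the centre of its underside, on the bench (height 0); z up.
- slim_tray: small round drip tray for the slim bottle: 56 mm outside, 50 mm inside diameter. Fixed to the bench, plain blue plastic, open on top; floor 4 mm thick, rim 12 mm high overall, wall 3 mm. Origin at the centre of its underside, on the bench (height 0); z up.
- square_tray: square drip tray for the square bottle: 70 by 70 mm outside, 64 by 64 mm inside, sides along its x and y. Fixed to the bench, plain blue plastic, open on top; floor 4 mm thick, rim 12 mm high overall, wall 3 mm. Origin at the centre of its underside, on the bench (height 0); z up.
- oblong_tray: oblong drip tray for the oblong bottle: 86 mm along its x by 58 mm along its y outside, 80 by 52 mm inside. Fixed to the bench, plain blue plastic, open on top; floor 4 mm thick, rim 12 mm high overall, wall 3 mm. Origin at the centre of its underside, on the bench (height 0); z up.
- flask_mid (a point): conical glass flask standing loose among the bottles, not to be disturbed: 60 mm in diameter at the base, 22 mm at the neck, 88 mm tall. The point is on its axis 44 mm above its base.
- beaker_mid (a point): small round glass beaker standing loose among the bottles, not to be disturbed: 50 mm in diameter at the rim, 68 mm tall. The point is on its axis 34 mm above its base.
Mind the look-alikes: they are no part of the job. What is shaped like the part that bears oblong_mid but purple is not meant.

How it is judged:
At the end, for the whole second after the job is handed in: Each bottle stands in its own tray: its axis within 14 mm of the tray's centre, its base within 4 mm of the tray's floor, tilted less than 0.08 rad, at rest and let go (horizontal distance between jar_mid and jar_tray below 0.014 m and z of jar_mid in the frame of jar_tray between 0.04 and 0.048 m and angle between each of jar_mid, slim_mid, square_mid, oblong_mid's own z axis and vertical below 0.08 rad and linear speed of each of jar, slim, square, oblong below 0.02 m/s and contact force between the fingers and jar below 0.05 N and horizontal distance between slim_mid and slim_tray below 0.014 m and z of slim_mid in the frame of slim_tray between 0.042 and 0.05 m and contact force between the fingers and slim below 0.05 N and horizontal distance between square_mid and square_tray below 0.014 m and z of square_mid in the frame of square_tray between 0.041 and 0.049 m and contact force between the fingers and square below 0.05 N and horizontal distance between oblong_mid and oblong_tray below 0.014 m and z of oblong_mid in the frame of oblong_tray between 0.041 and 0.049 m and contact force between the fingers and oblong below 0.05 N); the robot touches nothing.
It fails at once if a bottle is tipped by more than 0.6 rad (angle between any of jar_mid, slim_mid, square_mid, oblong_mid's own z axis and vertical above 0.6 rad).
It fails at once if a bottle is dropped or thrown (faster than 0.7 m/s, a fall of about 25 mm, while the fingers do not hold it) ((linear speed of jar above 0.7 m/s and contact force between the fingers and jar below 0.05 N) or (linear speed of slim above 0.7 m/s and contact force between the fingers and slim below 0.05 N) or (linear speed of square above 0.7 m/s and contact force between the fingers and square below 0.05 N) or (linear speed of oblong above 0.7 m/s and contact force between the fingers and oblong below 0.05 N)).
It fails at once if the flask or the beaker is shifted by more than 25 mm or tipped by more than 0.5 rad (distance of any of flask_mid, beaker_mid from where it was at the start of the episode above 0.025 m or angle between any of flask_mid, beaker_mid's own z axis and vertical above 0.5 rad).
It also fails if it takes over 112 s, if anything falls off the work surface, if the arm or the gripper's body presses on something with over 40 N, if the wrist force passes 120 N, or if a joint passes its speed limit or range.

## Robot

A 6-joint arm with a two-finger parallel gripper is mounted at the origin on the work surface. World frame = base frame: x ahead of the robot, y to its left, z up, the work surface at z = 0. Lengths are in m, angles in rad, forces in N, time in s.
With the tool pointing down it reaches from about 0.325 to 0.9 m from the base axis. Payload 6.1 kg.
Tool frame: the origin (TCP) lies midway between the tips of the shut fingers; the grasp point (between the pads) lies 19 mm behind it; x points along the fingers, y is the direction in which the jaws open and shut, and the axes are right-handed (so a half turn about x gives the same grasp; the last joint's range is limited). The gripper opens to 85 mm and grips with 20 to 120 N. Pads are 22 mm wide; open, the fingers measure 114 mm over their backs; the gripper's body (76 mm by 85 mm) begins 54 mm behind the grasp point. The pads swing forward as they close: fully open they stand 13 mm farther back than shut.
Start: joints at [1.22, 0.22, 1.526, -0, 1.395, -0.126], TCP at [0.139, 0.609, 0.231] pointing down, gripper open.
Joint ranges: [-2.98, 2.98], [-0.91, 2.08], [0.09, 2.57], [-1.24, 4.39], [0.2, 2.65], [-2.68, 2.68]. Speed limits (rad/s): [2.57, 2.57, 3.01, 3.14, 3.14, 3.14].

## Interface

Orientations are given as [roll, pitch, yaw] about the fixed x, y, z axes, in that order (R = Rz(yaw) Ry(pitch) Rx(roll)).
In Python, from plant import movep, move_l, set_joints, gripper_to, hold, inverse_kinematics, observe, get_image, get_calibration, Unreachable, job_done gives the robot as it stands. Calls block until the motion is done:
- movep(position, orientation): joint-space move of the TCP to a pose.
- move_l(position, feed=0.15, rotation=None, max_force=None): straight line of the TCP; rotation=None keeps the orientation; feed is the mean speed in m/s. With max_force (N) it stops when the force on the tool has changed by that much, and returns True; else False.
- set_joints(angles): joint-space move.
- gripper_to(opening, f_grip=None): finger opening in m; f_grip is the grip in N (None keeps the last); returns when the fingers have stopped.
- hold(seconds).
- inverse_kinematics(position, orientation): joint angles nearest the present ones, or None.
- observe(): the state.
- get_image(name): name is "scene" or "top"; returns (picture, depth): 384x512x3 uint8, red, green, blue; 384x512 float32, m along the optical axis (not along the pixel's ray), 0 where there is no reading.
- get_calibration(name): a dict with "intrinsics" (3x3 intrinsics, pixels), "world_from_camera" (4x4, takes a point from camera to world coordinates). Camera axes: x right, y down, z forward; pixel columns grow to the right and rows downward; lengths in m; the calibration is good to about 2 mm. A picture is of the moment at which its call begins. get_calibration takes no time and is no camera call.
A pose or a line that the arm cannot do raises Unreachable and nothing moves.
- job_done(): hands the job in, once; it reports no verdict.
The state is a dict: "time_s": time; "q": joint angles; "joint_velocities": joint speeds; "joint_torque": joint torques, N m; "eef_pos": TCP position; "tcp_rot": TCP orientation; "ft_force": force on the tool from outside, world axes, zero at the start; "torque": the same for the moment, N m; "opening": finger opening in m.
Only numpy, scipy, OpenCV 4.12 (cv2) and the standard library are available. Lean on these libraries where they do the work, as an engineer would, in place of code of your own. Each camera call takes 0.05 s, during which the arm holds its last target. There are 200 camera calls.

## Working session

There is one attempt and no reset: what is moved stays moved. The work goes in short steps, each a Python script; the robot and the scene stay as the last script left them, time stands still between calls to the robot, and variables do not carry over. Pictures are saved under pics/ and viewed, about 12 in all and at most 16, crops included, and the job is handed in when it is done.

```bash
ls; mkdir -p pics
python3 - <<'E'
from plant import *
import cv2, numpy as np
for n in("top","scene"):
    im,d=get_image(n); cv2.imwrite(f"pics/{n}0.png",im[:,:,::-1]); np.savez(f"pics/{n}0.npz",im=im,d=d)
    c=get_calibration(n); print(n,np.round(c["intrinsics"],1).tolist(),np.round(c["world_from_camera"],3).tolist())
print(observe())
E
```

```text
pics
top [[380.2, 0.0, 254.0], [0.0, 380.2, 193.3], [0.0, 0.0, 1.0]] [[0.006, -0.99, 0.14, 0.456], [-1.0, -0.008, -0.011, 0.03], [0.012, -0.14, -0.99, 1.043], [0.0, 0.0, 0.0, 1.0]]
scene [[406.4, 0.0, 258.4], [0.0, 406.4, 188.4], [0.0, 0.0, 1.0]] [[0.351, 0.775, -0.525, 1.089], [0.936, -0.28, 0.211, -0.164], [0.017, -0.566, -0.824, 0.823], [0.0, 0.0, 0.0, 1.0]]
{'time_s': 0.1, 'q': array([ 1.21991746e+00,  2.21173812e-01,  1.52750075e+00, -2.95241407e-05,
        1.39470517e+00, -1.26120612e-01]), 'joint_velocities': array([ 0.00053198,  0.0012966 , -0.00336293, -0.00099797, -0.00204732,
        0.00032125]), 'joint_torque': array([ 1.14379287e-03, -4.98246074e+01, -3.90544152e+01, -2.88145602e-04,
        5.71043740e-03, -3.10143787e-05]), 'eef_pos': array([0.1391293 , 0.60875307, 0.23029005]), 'tcp_rot': array([-1.68065818,  1.56900901, -1.90541123]), 'ft_force': array([-0.38600653, -0.02736496, -0.63012918]), 'torque': array([-0.01446152, -0.02375123, -0.01510453]), 'opening': 0.08528361051950699}
```

View pics/top0.png

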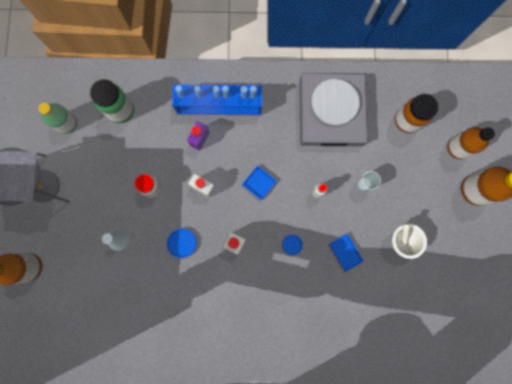

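View pics/scene0.png

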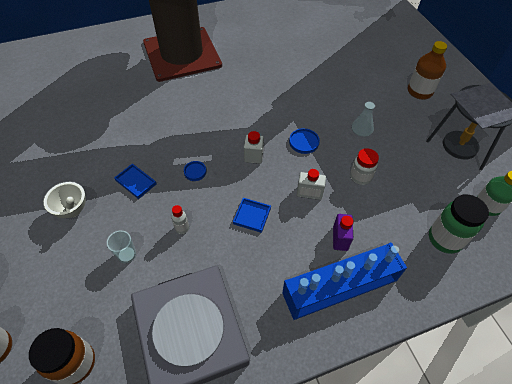

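Top view: bottles at px jar (146,184), oblong (201,185), square (234,243) and slim (320,190). Trays are at jar (182,243), square (260,182), slim (292,245) and oblong (346,253). The flask is at (115,241), the beaker at (369,181), and the purple decoy at (199,134). Next I'll measure poses.

```bash
cat > meas.py <<'E'
import numpy as np, cv2
from plant import get_calibration
def cloud(n,d):
    c=get_calibration(n);K=c["intrinsics"];T=c["world_from_camera"]
    v,u=np.mgrid[:384,:512]
    P=np.stack([(u-K[0,2])/K[0,0]*d,(v-K[1,2])/K[1,1]*d,d],-1)
    return P@T[:3,:3].T+T[:3,3]
def plane(n,m,z):   # mask pixels onto the plane at height z
    c=get_calibration(n);K=c["intrinsics"];T=c["world_from_camera"]
    v,u=np.nonzero(m)
    r=np.stack([(u-K[0,2])/K[0,0],(v-K[1,2])/K[1,1],np.ones(len(u))],-1)@T[:3,:3].T
    return (T[:3,3]+r*((z-T[2,3])/r[:,2])[:,None])[:,:2]
def masks(im):
    h=cv2.cvtColor(im,cv2.COLOR_RGB2HSV);H,S,V=[h[...,i].astype(int) for i in range(3)]
    return dict(red=((H<8)|(H>172))&(S>150)&(V>90),blue=(H>105)&(H<128)&(S>150)&(V>60),white=(S<70)&(V>125))
def rect(xy):
    (c,(w,h),a)=cv2.minAreaRect((xy*1000).astype(np.float32)); 
    if w<h: w,h,a=h,w,a+90
    return np.round(c,1),round(w,1),round(h,1),round(a,1)  # long side along angle a
E
python3 - <<'E'
from meas import *
for n in("top","scene"):
    f=np.load(f"pics/{n}0.npz");im,d=f["im"],f["d"];W=cloud(n,d);M=masks(im)
    print(n)
    for col in("red","blue"):
        k,L,st,ce=cv2.connectedComponentsWithStats(M[col].astype(np.uint8))
        for i in range(1,k):
            if st[i,4]<40: continue
            m=L==i; p=W[m]; p=p[d[m]>0]
            if not(0.2<p[:,0].mean()<0.8): continue
            zt=np.percentile(p[:,2],90)
            pl=plane(n,m,0.012 if col=="blue" else zt)
            print(col,ce[i].round(0),st[i,4],"med",np.median(p,0).round(4),"z90",zt.round(4),"rect(mm)",rect(pl))
            if col=="red":
                c=np.median(p,0)[:2]
                for lo,hi in((.02,.066),(.045,.066)):
                    q=(np.hypot(W[...,0]-c[0],W[...,1]-c[1])<.045)&(W[...,2]>lo)&(W[...,2]<hi)
                    if q.sum()>10: print("   body",lo,q.sum(),rect(W[q][:,:2]),np.percentile(W[q][:,2],90).round(4))
    for nm,(u,v) in dict(top=dict(flask=(115,241),beaker=(369,181)),scene=dict(flask=(366,121),beaker=(122,245)))[n].items():
        w=W[v-14:v+15,u-14:u+15].reshape(-1,3); w=w[(w[:,2]>.03)&(w[:,2]<.095)]; print(nm,len(w),w.mean(0).round(3),w.max(0).round(3),w.min(0).round(3))
im=np.load("pics/top0.npz")["im"]
cv2.imwrite("pics/crop1.png",cv2.resize(im[155:275,85:285,::-1],None,fx=4,fy=4,interpolation=cv2.INTER_CUBIC))
E
```

```text
top
red [196. 130.] 61 med [0.7572 0.172  0.0817] z90 0.0845 rect(mm) (array([754.9, 171.4]), 21.7, 20.8, 1.5)
   body 0.02 291 (array([757.2, 173.7]), 61.8, 34.3, 153.7) 0.0614
   body 0.045 224 (array([757.3, 173.7]), 61.6, 34.3, 153.9) 0.0618
red [144. 183.] 277 med [0.6174 0.3012 0.08  ] z90 0.0822 rect(mm) (array([616.9, 300.5]), 46.9, 45.8, 2.5)
   body 0.02 148 (array([611.4, 295.2]), 54.9, 35.4, 143.3) 0.0604
   body 0.045 95 (array([611.6, 295.4]), 54.9, 35.0, 143.3) 0.0608
red [200. 182.] 52 med [0.6203 0.1581 0.0815] z90 0.0835 rect(mm) (array([619.2, 158.8]), 18.1, 17.9, 0.5)
   body 0.02 260 (array([619.7, 160.4]), 62.8, 34.2, 60.3) 0.062
   body 0.045 229 (array([619.8, 160.3]), 62.8, 34.1, 60.0) 0.062
red [323. 188.] 49 med [ 0.6087 -0.1564  0.0828] z90 0.0856 rect(mm) (array([ 608.5, -155.5]), 18.3, 17.9, 179.0)
   body 0.02 89 (array([ 606.4, -152.7]), 30.7, 25.7, 49.7) 0.0613
   body 0.045 61 (array([ 606.9, -152.7]), 30.1, 24.8, 49.7) 0.0617
red [233. 243.] 74 med [0.4665 0.0711 0.0821] z90 0.0842 rect(mm) (array([467. ,  70.4]), 22.8, 21.2, 135.4)
   body 0.02 210
[... 1837 characters left out ...]
70.9]), 62.3, 33.7, 152.8) 0.0617
   body 0.045 320 (array([758.2, 171. ]), 62.1, 33.5, 152.7) 0.0621
blue [304. 140.] 587 med [0.4647 0.2133 0.0051] z90 0.0116 rect(mm) (array([469.5, 210.3]), 88.0, 77.8, 146.2)
blue [195. 170.] 349 med [ 0.4628 -0.0858  0.0048] z90 0.012 rect(mm) (array([467.4, -87. ]), 59.1, 53.1, 160.2)
blue [135. 180.] 740 med [ 0.4425 -0.2318  0.0045] z90 0.0117 rect(mm) (array([ 447.3, -230.8]), 93.8, 61.4, 30.2)
blue [252. 215.] 864 med [0.6325 0.0046 0.0051] z90 0.012 rect(mm) (array([635.1,   3.6]), 76.2, 71.2, 141.2)
flask 258 [0.483 0.377 0.054] [0.497 0.397 0.093] [0.461 0.361 0.03 ]
beaker 476 [ 0.632 -0.287  0.053] [ 0.657 -0.263  0.072] [ 0.606 -0.31   0.03 ]
```

View pics/crop1.png

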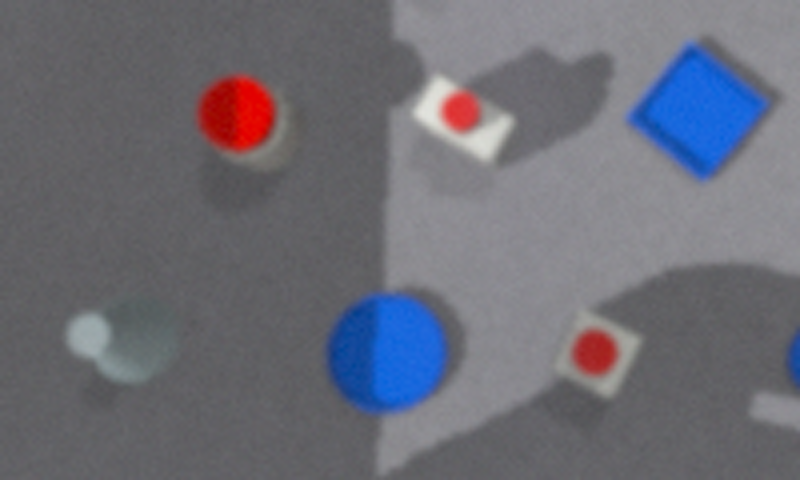

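Both cameras agree to about 2 mm, and sizes and heights match the given ones. I'll start with the jar.

```bash
cat > pick.py <<'E'
from plant import *
import numpy as np
pi=np.pi
# bottle xy, object angle, tray xy, tray angle, jaw offset choices, grip width, force
J=dict(jar=((.617,.301),0,(.466,.213),0,None,.056,45),
 oblong=((.620,.159),60.5,(.4445,-.231),29.5,(90,270),.034,35),
 square=((.4672,.070),64,(.6335,.0045),51,(0,90,180,270),.046,35),
 slim=((.609,-.1565),0,(.464,-.0855),0,None,.032,25))
ZT=.16
def ori(a): return [0,pi/2,(a-pi/2+pi)%(2*pi)-pi]
def run(n,zg=.022):
    b,ba,t,ta,off,w,f=J[n]; t0=observe()["time_s"]; best=None
    for o in off or range(0,360,15):
        A,B=np.radians(ba+o),np.radians(ta+o)
        qs=[inverse_kinematics([*p,z],ori(a)) for p,a in((b,A),(t,B)) for z in(zg,ZT)]
        if any(q is None for q in qs): continue
        c=max(abs(q[5]) for q in qs)+.1*abs(qs[1]-observe()["q"]).max()
        if best is None or c<best[0]: best=(c,A,B)
    _,A,B=best; print(n,"jaw deg",np.degrees([A,B]).round(0))
    gripper_to(min(.085,w+.032))
    movep([*b,ZT],ori(A)); move_l([*b,zg],feed=.12); 
    gripper_to(w-.012,f_grip=f); s=observe(); print("grip opening",s["opening"].round(4),"t",s["time_s"]-t0)
    if s["opening"]<w-.006: print("MISSED"); return False
    move_l([*b,ZT],feed=.15); print("lifted",observe()["opening"].round(4),observe()["ft_force"].round(2))
    movep([*t,ZT],ori(B)); move_l([*t,zg+.02],feed=.15)
    print("touch",move_l([*t,zg+.003],feed=.03,max_force=4),observe()["eef_pos"].round(4),observe()["opening"].round(4))
    gripper_to(min(.085,w+.028)); move_l([*t,ZT],feed=.15)
    print("t",observe()["time_s"],"dt",observe()["time_s"]-t0); return True
E
python3 -c "
from pick import *
run('jar')"
```

```text
jar jaw deg [15. 15.]Traceback (most recent call last):
  File "<string>", line 3, in <module>
    run('jar')
    ~~~^^^^^^^
  File "pick.py", line 22, in run
    gripper_to(w-.012,f_grip=f); s=observe(); print("grip opening",s["opening"].round(4),"t",s["time_s"]-t0)
                                                                   ^^^^^^^^^^^^^^^^^^
AttributeError: 'float' object has no attribute 'round'
```

```bash
sed -i 's/\["opening"\].round(4)/["opening"].__round__(4)/g; s/def run(n,zg=.022)/def run(n,zg=.022,resume=None)/; s/^    gripper_to(min(.085,w+.032))/    if resume: A=B=resume\n    else: gripper_to(min(.085,w+.032))/; s/^    movep(\[\*b,ZT\],ori(A)); /    if not resume: movep([*b,ZT],ori(A)); /' pick.py
python3 -c "
from pick import *
print(observe())
run('jar',resume=np.radians(15))"
```

```text
{'time_s': 4.0667, 'q': array([ 3.39106170e-01,  5.68397849e-01,  1.48552219e+00, -6.60756007e-06,
        1.08566566e+00,  7.73407752e-02]), 'joint_velocities': array([-2.13603919e-04,  4.30495754e-04, -2.96727177e-04, -9.04666618e-04,
        3.90168417e-06,  7.93336499e-04]), 'joint_torque': array([-1.72390672e-02, -5.69491339e+01, -3.16844952e+01, -1.66697439e-02,
       -1.21590192e-01, -9.05979177e-04]), 'eef_pos': array([0.61786491, 0.30128474, 0.02324707]), 'tcp_rot': array([1.64522159, 1.56878937, 0.33619373]), 'ft_force': array([-0.04287741,  0.29676579,  4.29147174]), 'torque': array([-0.03967553,  0.17837003,  0.00700113]), 'opening': 0.055229553706522674}
jar jaw deg [15. 15.]
grip opening 0.0547 t 0.21659999999999968
lifted 0.0554 [-0.39  0.9  -1.59]
touch True [0.466  0.213  0.0272] 0.0549
t 8.9667 dt 4.8999999999999995
```

```bash
python3 -c "
from pick import *
for n in('oblong','square','slim'):
    if not run(n): break
set_joints([1.22,.22,1.526,0,1.395,-.126]); gripper_to(.085)
import cv2
from meas import *
for n in('top','scene'):
    im,d=get_image(n); np.savez(f'pics/{n}1.npz',im=im,d=d); cv2.imwrite(f'pics/{n}1.png',im[:,:,::-1])
    W=cloud(n,d); L=masks(im)['red']
    k,L,st,ce=cv2.connectedComponentsWithStats(L.astype(np.uint8))
    for i in range(1,k):
        m=L==i
        if st[i,4]>40: print(n,np.median(W[m],0).round(4),np.percentile(W[m][:,2],90).round(4))
"
```

```text
oblong jaw deg [330. 300.]
grip opening 0.0338 t 2.700000000000001
lifted 0.0335 [-0.49  0.25 -1.11]
touch True [ 0.4444 -0.231   0.0267] 0.0336
t 17.1833 dt 8.2166
square jaw deg [334. 321.]
grip opening 0.0454 t 3.1584000000000003
lifted 0.0457 [ 0.03 -0.7  -1.03]
touch True [0.6336 0.0045 0.0267] 0.0457
t 25.0333 dt 7.850000000000001
slim jaw deg [345. 345.]
grip opening 0.0314 t 2.6417
lifted 0.0311 [-0.57  0.19 -1.22]
touch True [ 0.4639 -0.0854  0.0267] 0.0315
t 32.3167 dt 7.283399999999997
top [0.7575 0.1717 0.0817] 0.084
top [0.6321 0.0043 0.0865] 0.0881
top [0.4656 0.2146 0.084 ] 0.0863
top [ 0.4649 -0.0839  0.0884] 0.0903
top [ 0.446  -0.2305  0.0854] 0.088
scene [-0.0557 -0.0823  0.0119] 0.0137
scene [0.0798 0.0454 0.0118] 0.0137
scene [0.4658 0.2147 0.0844] 0.0863
scene [ 0.4634 -0.0854  0.0873] 0.0897
scene [ 0.4447 -0.2315  0.0858] 0.0875
scene [0.6334 0.0045 0.0863] 0.0883
scene [0.7574 0.1719 0.0827] 0.0842
```

View pics/top1.png

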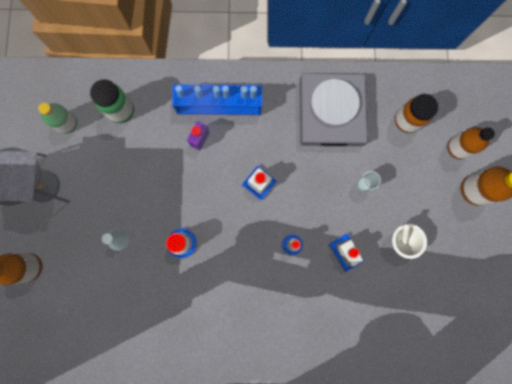

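View pics/scene1.png

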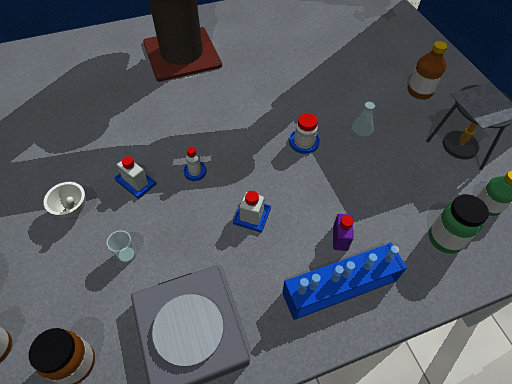

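All four bottles stand upright in their own trays: jar (180,243), square (260,180), slim (293,245) and oblong (347,252) in the top view. Cap tops are 4 mm above their heights on the bench, and each cap is within about 2 mm of its tray's centre. The flask (115,241) and beaker (369,181) have not moved.

```bash
python3 -c "
from plant import *
job_done(); print(observe()['time_s'])"
```

```text
the job is handed in; nothing more can be done
the job is handed in; nothing more can be done
```

All four bottles are standing in their matching trays, and I handed the job in after roughly 35 s of the 112 s allowed. I gripped each one by its body, lowered it until it touched the tray floor, and only then let go.

- **Placing:** both cameras put every cap within about 2 mm of its tray's centre. The cap tops are about 4 mm higher than they were on the bench, which matches the tray floor.
- **Upright and clear:** the last pictures show all four bottles upright. The gripper is open and back at its start pose, touching nothing.
- **Left alone:** the flask, the beaker and the purple look-alike are where they were in the first pictures.

My script stopped once on a printing error while the gripper was closed on the jar, and I carried on from there without trouble. No checks failed or disagreed, and the hand-in gave no verdict.

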